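# Fit the air purifier filter rings and hold its purge dial at the third click

## Robot

A 6-joint arm with a two-finger parallel gripper is mounted at the origin on the work surface. World frame = base frame: x ahead of the robot, y to its left, z up, the work surface at z = 0. Lengths are in m, angles in rad, forces in N, time in s.
With the tool pointing down it reaches from about 0.275 to 0.85 m from the base axis. Payload 19 kg.
Tool frame: the origin (TCP) lies midway between the tips of the shut fingers; the grasp point (between the pads) lies 19 mm behind it; z points along the fingers, y is the line along which they close (so a half turn about z gives the same grasp; the last joint's range is limited). The gripper opens to 85 mm and grips with 20 to 120 N. Pads are 22 mm wide; open, the fingers measure 114 mm over their backs; the gripper's body (76 mm by 85 mm) begins 54 mm behind the grasp point. The pads swing forward as they close: fully open they stand 13 mm farther back than shut.
Start: joints at [1.093, 0.15, 1.437, -0, 1.554, -0.134], TCP at [0.194, 0.541, 0.231] pointing down, gripper open.
Joint ranges: [-2.8, 2.8], [-0.68, 2.1], [0.12, 2.68], [-1.39, 4.53], [0.16, 2.79], [-2.81, 2.81]. Speed limits (rad/s): [1.89, 1.89, 2.22, 3.01, 3.01, 3.01].

## Interface

Orientations are given as a rotation vector (axis times angle).
In Python, from rig import ctrl, get_image, hand_in, boxes_of, trace, place_of gives the robot as it stands.
- The arm moves only by the tool send_rows, never from a script. Its argument "deltas" is a list of rows, each a list of 4 numbers: the shift along the tool's x, y, z in cm, then the turn about the tool's z in degrees. A call has 1 to 12 rows; each row is the pose to reach, as a shift and turn from the pose commanded when the call began, along the tool's axes at that moment; what a row does not reach only later rows make up. A row lasts 1/8 s, in which the tool goes at most 62.5 mm and 10.7 degrees, less where a joint would pass 70% of its speed; a pose out of reach is approached as far as the arm can. A call with a gripper value outside its range is refused whole. "hand" is the finger opening in cm, from 0 to 8.54, set as the call begins (left out, the last holds). The fingers move at their own pace and stop on an object; "newtons" is the grip in N (left out, the last holds). Time passes only in rows, so rows that repeat a pose let the fingers close. It gives the time, the measured TCP pose, the force, the opening and the grip force at its end, in the units of the state.
- ctrl.observe(): the state, without advancing time (a new reading comes with each control period).
- get_image(name): name is "scene" or "top"; returns a dict with "pixels" (480x640x3 uint8, red, green, blue), "depth" (480x640 float32, m along the optical axis (not along the pixel's ray), 0 where there is no reading), "fx", "fy", "cx", "cy" (pixels), "T" (4x4, takes a point from camera to world coordinates). Camera axes: x right, y up, looking along -z (the intrinsics and any distortion apply to the point x, -y, -z); pixel columns grow to the right and rows downward; lengths in m; the calibration is good to about 2 mm. A picture is of the moment at which its call begins.
- hand_in(): hands the job in; it is judged then, once.
Trained networks look in the newest picture that a camera, given by its name, has taken for a name from the list of things; names that differ only in an ending like _2 or _b are one class to them, and where a whole thing is asked for, a point or a joint stands for the part that bears it (a point fixed in the world has none). Each returns a list of dicts, best first, with "confidence" (0 to 1); they miss things now and then, are a little off and sometimes report something else, mostly with a low value. They report only what shows in the picture. A call takes as long as a camera call. They do not tell look-alikes from the thing itself.
- boxes_of(camera, name): "rect" ([centre column, centre row, width, height] in pixels, round what is visible of it).
- trace(camera, name): "region" (480x640 bool, what is visible of it) and "rect" ([centre column, centre row, width, height] in pixels, round what is visible of it).
- place_of(camera, name): "xy" ([column, row] in pixels: a listed point, or the origin of a listed thing).
The state is a dict: "time_s": time; "joint_pos": joint angles; "joint_velocities": joint speeds; "joint_torque": joint torques, N m; "position": TCP position; "orientation": TCP orientation; "contact_force": force on the tool from outside, world axes, zero at the start; "torque": the same for the moment, N m; "grip_width": finger opening in m; "grasp_force": force on a finger pad.
Only numpy, scipy, OpenCV 4.12 (cv2) and the standard library are available. Lean on these libraries where they do the work, as an engineer would, in place of code of your own. Each camera call takes 0.05 s, during which the arm holds its last target. There are 200 camera calls.

## Task

Put the two new filter rings in the small bathroom air purifier: thread the black charcoal ring down the post until it sits fully home on its seat, then the white pre-filter ring fully home on top of it, lowering each one gently rather than letting it drop, and let go of them. Then blow the dust out of them: turn the spring-return purge dial clockwise past its first two clicks to the third (orange dot) and keep it held there against its spring. Finish still holding the dial at the third click, and leave the purifier's cover, the mug, the toothbrush rack and the pill box where they stand.

Things in the scene. Friction and masses are not known exactly. Their poses are not given: they have to be found in the camera images.
- purifier: the air purifier, fixed to the shelf: a low off-white housing 150 mm (its x) x 270 mm (its y) with a flat top 55 mm above the shelf, cover off. Origin: centre of its underside; at yaw 0 its front faces the robot (-x). On its top: the filter seat with the post (68 mm to its +y side, on the centre line) and the purge dial (70 mm to its -y side)
- seat (a point): centre of the filter seat's upper face, on the post's axis: a dark disc 66 mm across, 3 mm proud of the flat top (58 mm above the shelf). The upright off-white post stands 54 mm above this point: 20 mm diameter up to 43 mm, then tapering to an 8 mm flat tip
- carbon: the black charcoal filter ring, a rigid cartridge lying flat and loose on the shelf: 58 mm outer diameter, 25 mm bore, 26 mm high, about 60 g (2.5 mm clearance all round on the post). Same either way up. Origin: centre of its underside, z up. It goes on first
- carbon_mid (a point): centre of the charcoal ring, on its axis at half height (13 mm above its underside); 13 mm above seat when fully home
- prefilter: the white pre-filter ring, a rigid cartridge lying flat and loose on the shelf: 58 mm outer diameter, 25 mm bore, 18 mm high, about 30 g. Same either way up. Origin: centre of its underside, z up. It goes on second, on top of the charcoal ring
- prefilter_mid (a point): centre of the white ring, on its axis at half height (9 mm above its underside); 35 mm above seat when fully home on the charcoal ring
- dial_knob: the purge dial, turning about a vertical axis on the purifier's flat top: a dark round skirt 54 mm across and 8 mm high, with an upright bar grip across it 48 mm long, 14 mm thick and 30 mm high (its top 39 mm above the flat top), the bar lying along this body's x axis with a white pointer line at its +x end. Origin: on the axis at the skirt's underside, 1 mm above the flat top. At rest the pointer is 0.6 rad to the left (+y side) of the purifier's +x direction
- dial_grip (a point): point on the dial's axis, 24 mm above the dial's origin: half way up the bar grip, where to pinch it across its 14 mm thickness
- dial (a joint): turn of the dial in rad, clockwise from above: 0 at rest; clicks at 0.4, 0.8 and 1.2 (third, orange dot); stop at 1.30. Let go anywhere, it springs right back to 0: return torque 0.07 N m at rest rising to 0.14 N m at the third click; turning on out of a click takes 0.04 N m more (0.16 N m at most before the third), easing on the way into the next
- cover: bystander: the purifier's off-white louvred cover, a drum 82 mm across, 72 mm high, standing mouth down on the shelf. Origin: centre of its underside
- mug: bystander: green ceramic mug, 80 mm across, 92 mm high, handle at its +y side. Origin: centre of its underside
- toothbrush_rack: bystander: slotted bamboo rack 60 x 120 mm, 101 mm high, with three toothbrushes standing in it to 190 mm. Origin: centre of its underside
- pill_box: bystander: turquoise flip-top pill box, shut, 55 x 95 x 25 mm. Origin: centre of its underside
Mind the look-alikes: they are no part of the job. What is shaped like the carbon but green is not meant.

How it is judged:
On the way, in this order (a step that is already met when the one before it is completed fails the run):
1. the charcoal ring is fully home on the seat, let go (z of carbon_mid in the frame of seat between 0.011 and 0.015 m and horizontal distance between carbon_mid and seat below 0.004 m and angle between the z axis of carbon and the z axis of purifier, either way round below 0.06 rad and contact force between carbon and the fingers below 0.1 N and linear speed of carbon below 0.03 m/s), for 0.2 s.
2. the white pre-filter ring is fully home on top of it, let go (all of step 1 and z of prefilter_mid in the frame of seat between 0.033 and 0.037 m and horizontal distance between prefilter_mid and seat below 0.004 m and angle between the z axis of prefilter and the z axis of purifier, either way round below 0.06 rad and contact force between prefilter and the fingers below 0.1 N and linear speed of prefilter below 0.03 m/s), for 0.2 s.
3. the fingers hold the dial at its third click (all of step 2 and value of joint dial above 1.08 rad and velocity of joint dial between -0.3 and 0.3 rad/s and contact force between the fingers and dial_knob above 1 N), for 0.5 s.
At the end, for the whole second after the job is handed in: the fingers still hold the dial at its third click (joint above 1.08 rad, steady, at least 1 N of finger contact), with the charcoal ring on the seat and the white ring on it, each within 2 mm of its home height, within 4 mm of the post's axis, level and not touched by the fingers (all of step 3); the arm keeps its last pose, push and grip.
It fails at once if a filter ring is let drop down the post (faster than 0.5 m/s once on it) instead of being lowered ((horizontal distance between carbon_mid and seat below 0.012 m and z of carbon_mid in the frame of seat below 0.055 m and linear speed of carbon above 0.5 m/s) or (horizontal distance between prefilter_mid and seat below 0.012 m and z of prefilter_mid in the frame of seat below 0.055 m and linear speed of prefilter above 0.5 m/s)).
It fails at once if the cover is pushed more than 20 mm or tipped (distance of cover from where it was at the start of the episode above 0.02 m or angle between cover's own z axis and vertical above 0.3 rad).
It fails at once if the mug is pushed more than 20 mm or tipped (distance of mug from where it was at the start of the episode above 0.02 m or angle between mug's own z axis and vertical above 0.3 rad).
It fails at once if the toothbrush rack is pushed more than 20 mm or tipped (distance of toothbrush_rack from where it was at the start of the episode above 0.02 m or angle between toothbrush_rack's own z axis and vertical above 0.3 rad).
It fails at once if the pill box is pushed more than 20 mm or tipped (distance of pill_box from where it was at the start of the episode above 0.02 m or angle between pill_box's own z axis and vertical above 0.3 rad).
It also fails if it takes over 72 s, if anything falls off the work surface, if the arm or the gripper's body presses on something with over 40 N, if the wrist force passes 120 N, or if a joint passes its speed limit or range.

## Working session

There is one attempt and no reset: what is moved stays moved. The work goes in short steps, Python scripts to look and compute and a tool call to move; the robot and the scene stay as the last step left them, time stands still between calls to the robot, and variables do not carry over. Pictures are saved under pics/ and viewed, at most 10 in all, crops included, and the job is handed in when it is done.

Besides the shell and the picture viewer there is one more tool, called after "Emit:" in YAML: its name, and indented under it one key for each argument. send_rows: Moves the arm, as the interface text tells. Its arguments: {"type":"object","properties":{"deltas":{"type":"array","items":{"type":"array","items":{"type":"number"}}},"hand":{"type":"number"},"newtons":{"type":"number"}},"required":["deltas"]}

```bash
mkdir -p pics; cat > h.py <<'E'
import numpy as np, cv2
from rig import ctrl,get_image,hand_in,boxes_of,trace,place_of
def cloud(im):
    d=im["depth"]; v,u=np.mgrid[0:480,0:640]
    x=(u-im["cx"])/im["fx"]*d; y=-(v-im["cy"])/im["fy"]*d
    P=np.stack([x,y,-d,np.ones_like(d)],-1)@im["T"].T
    return P[...,:3]
def ray(im,uv):
    r=np.array([(uv[0]-im["cx"])/im["fx"],-(uv[1]-im["cy"])/im["fy"],-1.])
    return im["T"][:3,3], im["T"][:3,:3]@r
def atz(im,uv,z):
    o,r=ray(im,uv); return o+r*(z-o[2])/r[2]
def tri(i1,p1,i2,p2):
    o1,r1=ray(i1,p1);o2,r2=ray(i2,p2)
    s=np.linalg.lstsq(np.stack([r1,-r2],1),o2-o1,rcond=None)[0]
    a=o1+s[0]*r1;b=o2+s[1]*r2
    return (a+b)/2,np.linalg.norm(a-b)
def save(im,n,crop=None,k=1):
    p=im["pixels"][...,::-1]
    if crop: a,b,c,d=crop; p=p[b:d,a:c]
    cv2.imwrite("pics/"+n,cv2.resize(np.ascontiguousarray(p),None,fx=k,fy=k,interpolation=cv2.INTER_CUBIC))
E
python3 - <<'E'
from h import *
S=get_image("scene");T=get_image("top")
save(S,"s0.png");save(T,"t0.png")
for n,i in(("scene",S),("top",T)):
    print(n,i["fx"],i["fy"],i["cx"],i["cy"],i["T"].round(3).tolist(),[k for k in i])
    for t in["purifier","carbon","prefilter","cover","mug","toothbrush_rack","pill_box","dial_knob"]:
        print(t,[(np.round(b["rect"]).tolist(),round(b["confidence"],2)) for b in boxes_of(n,t)][:4])
    for t in["seat","carbon_mid","prefilter_mid","dial_grip"]:
        print(t,[(np.round(b["xy"],1).tolist(),round(b["confidence"],2)) for b in place_of(n,t)][:4])
print(ctrl.observe())
E
```

```text
scene 434.1935751429098 434.1935751429098 315.9485298338306 248.87763622304172 [[-0.513, -0.703, 0.492, 1.097], [0.858, -0.41, 0.309, 0.339], [-0.015, 0.581, 0.814, 0.963], [0.0, 0.0, 0.0, 1.0]] ['pixels', 'depth', 'fx', 'fy', 'cx', 'cy', 'T']
purifier [([329.0, 262.0, 113.0, 102.0], 0.67)]
carbon [([476.0, 320.0, 28.0, 26.0], 0.79), ([439.0, 280.0, 22.0, 25.0], 0.56), ([373.0, 365.0, 33.0, 47.0], 0.44)]
prefilter []
cover [([372.0, 365.0, 39.0, 49.0], 0.95)]
mug [([200.0, 225.0, 44.0, 47.0], 0.59)]
toothbrush_rack [([184.0, 263.0, 60.0, 72.0], 0.79)]
pill_box [([418.0, 337.0, 44.0, 41.0], 0.56)]
dial_knob []
seat [([352.0, 270.9], 0.77), ([371.3, 371.4], 0.5)]
carbon_mid [([475.2, 321.5], 0.91), ([441.6, 281.2], 0.63)]
prefilter_mid [([258.1, 194.7], 0.63)]
dial_grip [([309.6, 233.0], 0.64)]
top 434.5590837907449 434.5590837907449 323.25760746816684 242.31408183588042 [[0.011, 0.993, -0.119, 0.484], [-1.0, 0.01, -0.011, 0.023], [-0.01, 0.119, 0.993, 0.979], [0.0, 0.0, 0.0, 1.0]] ['pixels', 'depth', 'fx', 'fy', 'cx', 'cy', 'T']
purifier [([322.0, 272.0, 136.0, 98.0], 0.73)]
carbon [(
[... 691 characters left out ...]
'time_s': 1.3, 'joint_pos': array([ 1.09301416e+00,  1.50462284e-01,  1.43738957e+00,  1.54109580e-05,
        1.55379215e+00, -1.34007568e-01]), 'joint_velocities': array([-0.00041871,  0.00077787, -0.00027783,  0.00010865, -0.00028572,
        0.0006213 ]), 'joint_torque': array([-1.44234000e-03, -7.12847471e+01, -5.71014082e+01, -5.03266765e-04,
        2.56760613e-03, -6.26856604e-05]), 'position': array([0.19380601, 0.54132691, 0.23129325]), 'orientation': array([-5.37339984e-01, -3.09526746e+00,  6.96348338e-05]), 'contact_force': array([ 0.09869685, -0.28057904,  0.0910907 ]), 'torque': array([0.01235796, 0.04019882, 0.02937619]), 'grasp_force': 0.0, 'grip_width': 0.08550571136562223}
```

View pics/s0.png

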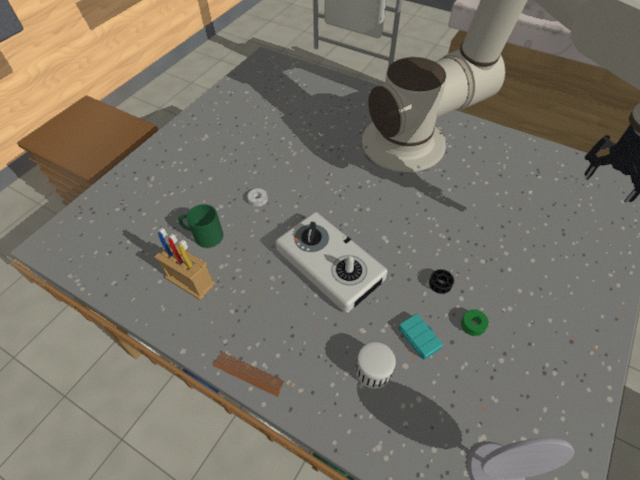

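View pics/t0.png

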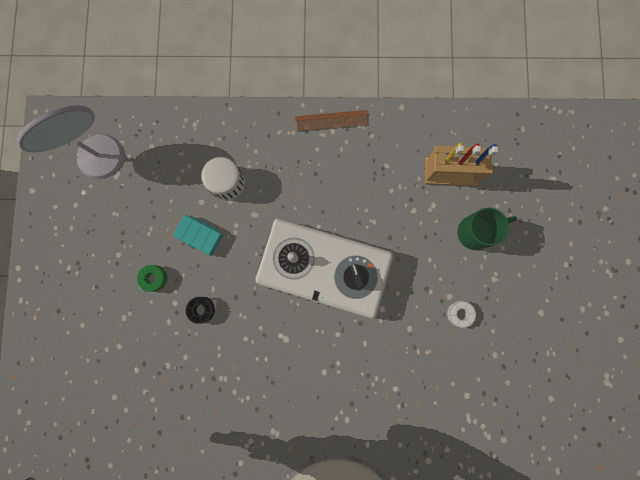

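The top picture has a black ring at (200,310) and a green one at (151,278); in the scene picture they are at (441,281) and (475,322). The black one is the charcoal ring, since the green one is the look-alike. The white ring is at top (461,314), scene (258,197). The purifier is at the middle, with the seat at top (293,258) and the dial at (357,277). Next I confirm the black ring in a crop and measure.

```bash
python3 - <<'E'
from h import *
S=get_image("scene");T=get_image("top")
a=T["pixels"][255:335,130:230,::-1];b=T["pixels"][210:330,250:410,::-1]
cv2.imwrite("pics/c0.png",np.hstack([cv2.resize(a,(375,300)),cv2.resize(b,(400,300))]))
C={"top":cloud(T),"scene":cloud(S)}
# rings: top-face points near guesses
for n,guess in(("top",None),("scene",None)):
    P=C[n]; px=(T if n=="top" else S)["pixels"].astype(int)
    for nm,box in {"top":{"carbon":(180,290,222,328),"white":(442,298,480,332)},"scene":{"carbon":(424,264,458,298),"white":(242,182,274,214)}}[n].items():
        x0,y0,x1,y1=box; Q=P[y0:y1,x0:x1].reshape(-1,3)
        z=Q[:,2]; h=np.percentile(z[z<.06],97); m=(z>h-.005)&(z<h+.004)
        A=Q[m]; c,r=cv2.minEnclosingCircle(A[:,:2].astype(np.float32)); print(n,nm,"ztop",h.round(4),"c",np.round(c,4),r,m.sum(),"floor",np.median(z[z<.01]))
    z=P[...,2]; m=(z>.048)&(z<.062)&(abs(P[...,0]-.45)<.2)&(abs(P[...,1]-.02)<.2)
    r=cv2.minAreaRect(P[m][:,:2].astype(np.float32)); print(n,"purifier",r,np.median(z[m]))
    m=(z>.085)&(z<.125)&(abs(P[...,0]-.45)<.1)&(abs(P[...,1]-.02)<.15)
    k,l=cv2.connectedComponents(m.astype(np.uint8))
    for i in range(1,k):
        q=P[l==i]
        if len(q)>10: print(" blob",len(q),q.mean(0).round(4),q[:,2].max().round(4), cv2.minAreaRect(q[q[:,2]>q[:,2].max()-.01][:,:2].astype(np.float32)))
def pt(n,k):
    return [p["xy"] for p in place_of(n,k)]
for k in["seat","carbon_mid","prefilter_mid","dial_grip"]:
    A=pt("top",k);B=pt("scene",k)
    print(k,[(tri(T,x,S,y)[0].round(4),tri(T,x,S,y)[1].round(4)) for x in A[:2] for y in B[:2]])
E
```

```text
top carbon ztop 0.0281 c [0.4473 0.3032] 0.02953975833952427 452 floor 0.0001414856646945184
top white ztop 0.0205 c [ 0.4445 -0.2708] 0.029898803681135178 454 floor 0.00026873037810792866
top purifier ((0.5406961441040039, 0.031042620539665222), (0.26832085847854614, 0.14919832348823547), 73.91090393066406) 0.05518662906558114
 blob 168 [ 0.5209 -0.0358  0.094 ] 0.0979 ((0.5213492512702942, -0.03602822870016098), (0.04741104692220688, 0.013906404376029968), 18.0574951171875)
scene carbon ztop 0.0279 c [0.449  0.3043] 0.03000425174832344 302 floor 0.0002708912043956069
scene white ztop 0.0201 c [ 0.4467 -0.2701] 0.030367422848939896 191 floor 0.00022023367809231864
scene purifier ((0.5436081290245056, 0.030858352780342102), (0.2702238857746124, 0.1493743658065796), 73.9325180053711) 0.05513303104893963
 blob 97 [ 0.5257 -0.0344  0.0932] 0.0979 ((0.5236405730247498, -0.03579109534621239), (0.04916951805353165, 0.014521432109177113), 19.331335067749023)
seat [(array([0.5547, 0.0988, 0.0429]), np.float64(0.0048))]
carbon_mid [(array([0.5223, 0.3361, 0.1503]), np.float64(0.0508)), (array([0.5149, 0.4159, 0.011 ]), np.float64(0.0014)), (array([0.4488, 0.3064, 0.0114]), np.float64(0.0122)), (array([ 0.432 ,  0.3903, -0.1586]), np.float64(0.0831))]
prefilter_mid [(array([ 0.4438, -0.2698,  0.0197]), np.float64(0.0094)), (array([ 0.5791, -0.0338,  0.2905]), np.float64(0.1672))]
dial_grip [(array([ 0.5234, -0.0382,  0.0725]), np.float64(0.0121))]
```

View pics/c0.png

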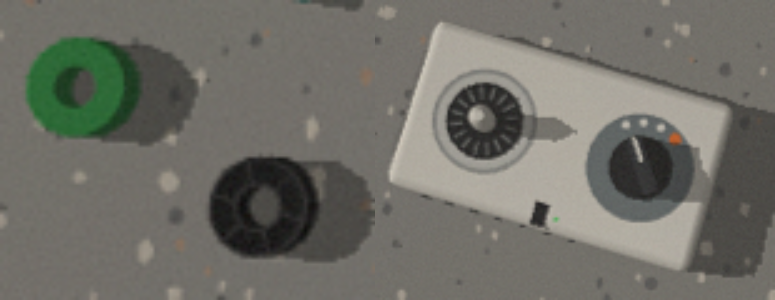

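The crop confirms it: the black segmented ring at top (200,310) is the charcoal ring, and the green one is the look-alike. The dial pointer and orange dot also show clearly. Now going above the charcoal ring.

Emit:
send_rows:
  deltas:
    - [-5,-2.2,0]
    - [-10,-4.3,2]
    - [-15,-6.5,5]
    - [-20,-8.6,8]
    - [-25,-10.8,11]
    - [-30,-13,14]
    - [-32,-13.8,15]
    - [-32,-13.8,15]
    - [-32,-13.8,15]
  hand: 8.54
  newtons: 25

```text
$.deltas[0]: bad value
```

Emit:
send_rows:
  deltas:
    - [-5,-2.2,0,0]
    - [-10,-4.3,2,0]
    - [-15,-6.5,5,0]
    - [-20,-8.6,8,0]
    - [-25,-10.8,11,0]
    - [-30,-13,14,0]
    - [-32,-13.8,15,0]
    - [-32,-13.8,15,0]
    - [-32,-13.8,15,0]
  hand: 8.54
  newtons: 25

```text
time_s: 2.92
position: [0.4483, 0.3041, 0.0818]
orientation: [0.537, 3.095, 0.001]
contact_force: [0.2, 0.5, -0.0]
grip_width: 0.0855
grasp_force: 0.0
```

Emit:
send_rows:
  deltas:
    - [0,0,3,0]
    - [0,0,6,0]
    - [0,0,7.5,0]
    - [0,0,7.5,0]

```text
time_s: 3.42
position: [0.448, 0.3039, 0.0062]
orientation: [-0.536, -3.095, 0.001]
contact_force: [0.4, 0.0, 1.1]
grip_width: 0.0852
grasp_force: 0.0
```

Emit:
send_rows:
  deltas:
    - [0,0,0,0]
    - [0,0,0,0]
    - [0,0,0,0]
    - [0,0,0,0]
    - [0,0,0,0]
    - [0,0,0,0]
  hand: 5

```text
time_s: 4.18
position: [0.4491, 0.3039, 0.0078]
orientation: [0.537, 3.094, 0.002]
contact_force: [-3.5, -1.2, 9.1]
grip_width: 0.0568
grasp_force: 24.8
```

Emit:
send_rows:
  deltas:
    - [0,0,-4,0]
    - [0,0,-8,0]
    - [0,0,-12,0]
    - [0,0,-16,0]
    - [0,0,-16,0]

```text
time_s: 4.8
position: [0.4498, 0.3041, 0.1701]
orientation: [0.537, 3.09, 0.005]
contact_force: [0.1, -0.2, -1.1]
grip_width: 0.0569
grasp_force: 27.7
```

Emit:
send_rows:
  deltas:
    - [-4,-3.6,0,0]
    - [-8,-7.2,0,0]
    - [-12,-10.8,0,0]
    - [-16,-14.4,0,0]
    - [-17.5,-15.8,0,0]
    - [-17.5,-15.8,0,0]
    - [-17.5,-15.8,0,0]
  newtons: 40

```text
time_s: 5.68
position: [0.5595, 0.0968, 0.1661]
orientation: [-0.536, -3.095, -0.0]
contact_force: [-0.4, 0.5, -0.4]
grip_width: 0.0561
grasp_force: 43.9
```

```bash
python3 - <<'E'
from h import *
S=get_image("scene");T=get_image("top");o=ctrl.observe();print(o["position"],o["orientation"])
save(S,"s1.png",(260,150,460,300),4)
P=cloud(S);z=P[...,2];D=np.hypot(P[...,0]-.561,P[...,1]-.096)
px=S["pixels"].astype(int);
for a,b in((.1,.118),(.06,.1)):
    m=(D<.016)&(z>a)&(z<b);q=P[m];v,u=np.nonzero(m);print("post",a,m.sum(),q.mean(0) if len(q) else 0,q[:,2].max() if len(q) else 0,u.mean(),v.mean())
for k in("carbon","carbon_mid","seat"):
  print(k,[(np.round(b["rect"] if "rect" in b else b["xy"]),round(b["confidence"],2)) for b in (boxes_of if k=="carbon" else place_of)("scene",k)])
m=(D<.045)&(z>.14)&(z<.2)&(px.sum(-1)<150);q=P[m];print(m.sum(),q.min(0),q.max(0))
for a in np.arange(.14,.2,.004):
    w=q[(q[:,2]>a)&(q[:,2]<a+.004)]; 
    if len(w): print(round(a,3),len(w),w.min(0).round(3),w.max(0).round(3))
E
```

```text
[0.55958042 0.09699528 0.16633389] [-5.35154613e-01 -3.09559396e+00 -1.79356538e-04]
post 0.1 47 [0.56418456 0.09787842 0.1068692 ] 0.11532181116296836 349.21276595744683 258.6808510638298
post 0.06 78 [0.56789662 0.09880112 0.08011518] 0.09987071056140218 348.3076923076923 266.11538461538464
carbon [(array([476., 321.,  28.,  31.]), 0.89), (array([350., 240.,  22.,  23.]), 0.67)]
carbon_mid [(array([349., 240.]), 0.6), (array([474., 323.]), 0.58), (array([256., 196.]), 0.3)]
seat [(array([349., 272.]), 0.67)]
415 [0.5308725  0.06563714 0.15842246] [0.58951218 0.13651742 0.19972203]
0.156 5 [0.545 0.088 0.158] [0.585 0.118 0.16 ]
0.16 23 [0.546 0.081 0.16 ] [0.588 0.12  0.164]
0.164 26 [0.546 0.084 0.164] [0.589 0.119 0.168]
0.168 28 [0.546 0.082 0.168] [0.59  0.117 0.172]
0.172 30 [0.546 0.08  0.172] [0.588 0.117 0.176]
0.176 27 [0.545 0.08  0.176] [0.589 0.132 0.179]
0.18 134 [0.535 0.066 0.18 ] [0.589 0.135 0.184]
0.184 107 [0.531 0.066 0.184] [0.587 0.137 0.188]
0.188 14 [0.542 0.066 0.188] [0.583 0.135 0.192]
0.192 9 [0.54  0.066 0.192] [0.58  0.134 0.196]
0.196 12 [0.541 0.067 0.196] [0.581 0.133 0.2  ]
```

View pics/s1.png

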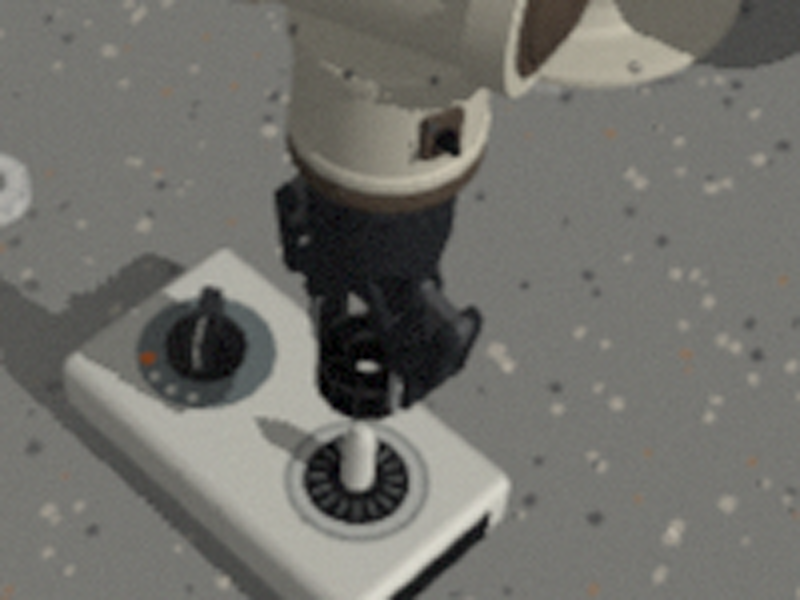

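Ring is held level, bottom about 7 mm below the TCP (ring at scene (350,240), post tip at (350,257)). Fit circles to ring and post in the same camera.

```bash
cat >> h.py <<'E'
from scipy.optimize import least_squares
def fitc(q,r,c0):
    f=lambda c:np.hypot(q[:,0]-c[0],q[:,1]-c[1])-r
    return least_squares(f,c0,loss="soft_l1",f_scale=.001).x
E
python3 - <<'E'
from h import *
R=[];O=[]
for i in range(4):
    S=get_image("scene");P=cloud(S);z=P[...,2];px=S["pixels"].astype(int).sum(-1)
    p=ctrl.observe()["position"]
    m=(np.hypot(P[...,0]-.561,P[...,1]-.096)<.02)&(z>.066)&(z<.099)&(px>250)
    O.append(fitc(P[m],.010,[.561,.096]))
    d=P[...,:2]-p[:2]; tx=d@np.array([-.9415,.337]); ty=d@np.array([.337,.9415])
    m2=(np.hypot(tx,ty)<.033)&(np.hypot(tx,ty)>.024)&(abs(ty)<.022)&(z>.160)&(z<.183)&(px<200)
    R.append(fitc(P[m2],.029,p[:2])); print(m.sum(),m2.sum(),O[-1].round(4),R[-1].round(4))
w=np.mean(O,0)-np.mean(R,0);print("post-ring",w, "TCP",p,"tool xy",w@[-.9415,.337],w@[.337,.9415])
T=get_image("top");P=cloud(T);z=P[...,2]
m=(z>.048)&(z<.0565)&(abs(P[...,0]-.54)<.12)&(abs(P[...,1]-.03)<.17)
print(cv2.minAreaRect(P[m][:,:2].astype(np.float32)))
E
```

```text
49 82 [0.5605 0.0963] [0.5586 0.0957]
52 85 [0.5605 0.096 ] [0.5586 0.0959]
53 89 [0.5605 0.0962] [0.5586 0.0958]
51 80 [0.5607 0.0963] [0.5587 0.0954]
post-ring [0.00191128 0.0004808 ] TCP [0.56001578 0.09602167 0.16633062] tool xy -0.0016374380014802029 0.001096774899958449
((0.5404707789421082, 0.031108736991882324), (0.2683694362640381, 0.14877398312091827), 74.18641662597656)
```

Emit:
send_rows:
  deltas:
    - [-0.16,0.1,1,0]
    - [-0.16,0.1,3,0]
    - [-0.16,0.1,4.4,0]
    - [-0.16,0.1,5,0]
    - [-0.16,0.1,5.6,0]
    - [-0.16,0.1,6.2,0]
    - [-0.16,0.1,6.8,0]
    - [-0.16,0.1,6.8,0]

```text
time_s: 7.18
position: [0.5617, 0.0962, 0.0979]
orientation: [-0.537, -3.095, 0.0]
contact_force: [-0.4, 0.2, -0.9]
grip_width: 0.0563
grasp_force: 43.9
```

Emit:
send_rows:
  deltas:
    - [0,0,0.8,0]
    - [0,0,1.6,0]
    - [0,0,2.4,0]
    - [0,0,3.0,0]
    - [0,0,3.1,0]
    - [0,0,3.2,0]
    - [0,0,3.2,0]

```text
time_s: 8.05
position: [0.562, 0.0962, 0.0664]
orientation: [0.537, 3.095, -0.0]
contact_force: [-0.0, 1.0, -0.3]
grip_width: 0.056
grasp_force: 43.9
```

Emit:
send_rows:
  deltas:
    - [0,0,0.07,0]
    - [0,0,0.14,0]
    - [0,0,0.14,0]

```text
time_s: 8.43
position: [0.5621, 0.0962, 0.066]
orientation: [0.537, 3.094, 0.0]
contact_force: [-6.6, -1.0, 12.4]
grip_width: 0.0562
grasp_force: 45.1
```

Emit:
send_rows:
  deltas:
    - [0,0,-0.05,0]
    - [0,0,-0.05,0]
    - [0,0,-0.05,0]
    - [0,0,-0.05,0]
  hand: 8.54

```text
time_s: 8.93
position: [0.5619, 0.0962, 0.0653]
orientation: [-0.537, -3.095, 0.0]
contact_force: [0.2, 0.5, 0.4]
grip_width: 0.0856
grasp_force: 0.0
```

Emit:
send_rows:
  deltas:
    - [0,0,-3,0]
    - [0,0,-8,0]
    - [0,0,-10,0]
    - [0,0,-10,0]

```text
time_s: 9.43
position: [0.5625, 0.0962, 0.1668]
orientation: [0.537, 3.093, 0.001]
contact_force: [0.5, 0.1, -0.5]
grip_width: 0.0855
grasp_force: 0.0
```

```bash
python3 - <<'E'
from h import *
for n in("scene",):
  for i in range(2):
    S=get_image("scene");P=cloud(S);z=P[...,2];px=S["pixels"].astype(int).sum(-1)
    D=np.hypot(P[...,0]-.5607,P[...,1]-.0963)
    m=(D<.034)&(D>.0245)&(z>.063)&(z<.078)&(px<220); print(m.sum(),fitc(P[m],.029,[.5607,.0963]).round(4))
    m=(D<.027)&(D>.014)&(z>.07);q=P[m]; A=np.c_[q[:,:2]-[.5607,.0963],np.ones(len(q))];s=np.linalg.lstsq(A,q[:,2],rcond=None)[0];print("top plane",s, np.median(q[:,2]))
save(S,"s2.png",(260,180,420,300),5)
E
```

```text
77 [0.5608 0.0952]
top plane [1.49178561 0.02507255 0.35582862] 0.5353891153362653
75 [0.5606 0.0949]
top plane [ 1.37995539 -0.11076959  0.35998492] 0.5341304376464087
```

View pics/s2.png

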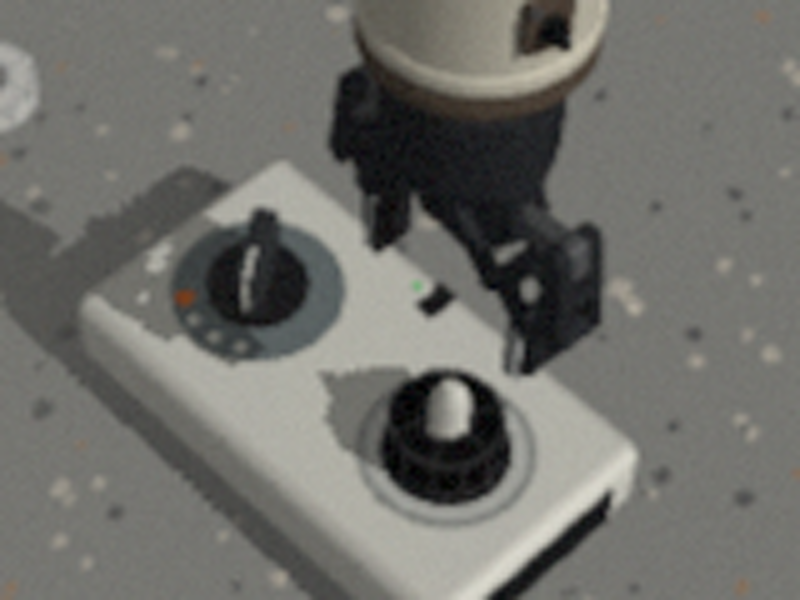

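The charcoal ring sits on the seat around the post (crop (445,440)). On to the white ring.

Emit:
send_rows:
  deltas:
    - [-0.2,-5,0,0]
    - [-0.4,-10,0,0]
    - [-0.6,-15,0,0]
    - [-0.8,-20,0,0]
    - [-1,-25,1,0]
    - [-1.1,-30,4,0]
    - [-1.2,-35,7,0]
    - [-1.3,-38.4,9,0]
    - [-1.3,-38.4,9,0]
    - [-1.3,-38.4,9,0]
  newtons: 25

```text
time_s: 10.78
position: [0.4446, -0.2692, 0.0749]
orientation: [-0.538, -3.094, -0.001]
contact_force: [-0.6, -0.3, -0.1]
grip_width: 0.0855
grasp_force: 0.0
```

Emit:
send_rows:
  deltas:
    - [-0.1,-0.1,3,0]
    - [-0.1,-0.1,5.5,0]
    - [-0.1,-0.1,6.6,0]
    - [-0.1,-0.1,6.6,0]

```text
time_s: 11.28
position: [0.4455, -0.2704, 0.0095]
orientation: [-0.536, -3.095, -0.0]
contact_force: [-0.7, -0.2, -0.3]
grip_width: 0.0853
grasp_force: 0.0
```

Emit:
send_rows:
  deltas:
    - [0,0,0,0]
    - [0,0,0,0]
    - [0,0,0,0]
    - [0,0,0,0]
    - [0,0,0,0]
    - [0,0,0,0]
  hand: 5

```text
time_s: 12.02
position: [0.4458, -0.2713, 0.0106]
orientation: [0.537, 3.094, -0.001]
contact_force: [-0.4, 2.6, 7.5]
grip_width: 0.0554
grasp_force: 24.9
```

Emit:
send_rows:
  deltas:
    - [0,0,-4,0]
    - [0,0,-8,0]
    - [0,0,-12,0]
    - [0,0,-16,0]
    - [0,0,-16,0]
  newtons: 40

```text
time_s: 12.65
position: [0.4463, -0.2718, 0.173]
orientation: [0.537, 3.09, -0.005]
contact_force: [0.3, -0.1, -0.4]
grip_width: 0.0545
grasp_force: 42.1
```

Emit:
send_rows:
  deltas:
    - [0.2,5,0,0]
    - [0.4,10,0,0]
    - [0.6,15,0,0]
    - [0.8,20,0,0]
    - [1,25,0,0]
    - [1.2,30,0,0]
    - [1.4,35,0,0]
    - [1.5,38.5,0,0]
    - [1.5,38.5,0,0]
    - [1.5,38.5,0,0]

```text
time_s: 13.9
position: [0.5606, 0.0962, 0.1689]
orientation: [-0.537, -3.095, 0.001]
contact_force: [0.0, -1.1, -0.4]
grip_width: 0.0542
grasp_force: 42.2
```

```bash
python3 - <<'E'
from h import *
R=[];O=[];Z=[]
for i in range(4):
    S=get_image("scene");P=cloud(S);z=P[...,2];px=S["pixels"].astype(int).sum(-1)
    p=ctrl.observe()["position"]
    m=(np.hypot(P[...,0]-.561,P[...,1]-.096)<.02)&(z>.087)&(z<.10)&(px>250)
    O.append(fitc(P[m],.010,[.561,.096]))
    d=P[...,:2]-p[:2]; tx=d@np.array([-.9415,.337]); ty=d@np.array([.337,.9415])
    k=(np.hypot(tx,ty)<.036)&(abs(ty)<.022)&(z>.14)&(z<.2)&(px>260)
    Z.append(P[k])
    m2=k&(np.hypot(tx,ty)>.024)&(z<np.percentile(P[k][:,2],95)-.004)
    R.append(fitc(P[m2],.029,p[:2])); print(m.sum(),m2.sum(),O[-1].round(4),R[-1].round(4),p)
Z=np.concatenate(Z);print("z",np.percentile(Z[:,2],[2,10,50,90,98]))
w=np.array([.5606,.0962])-np.mean(R,0);print("tool xy",w@[-.9415,.337],w@[.337,.9415])
save(S,"s3.png",(270,180,430,300),5)
E
```

```text
19 63 [0.5605 0.096 ] [0.5597 0.0959] [0.56067508 0.09588235 0.1690539 ]
24 66 [0.5608 0.0962] [0.5597 0.0953] [0.56075538 0.09569849 0.16923284]
21 60 [0.5605 0.0963] [0.5596 0.095 ] [0.5608267  0.09567972 0.16936356]
22 65 [0.5605 0.0961] [0.5596 0.0952] [0.56085395 0.09571206 0.16940265]
z [0.15912978 0.16290288 0.17518014 0.17771981 0.17901738]
tool xy -0.0006028777208112312 0.0011053635790574039
```

View pics/s3.png

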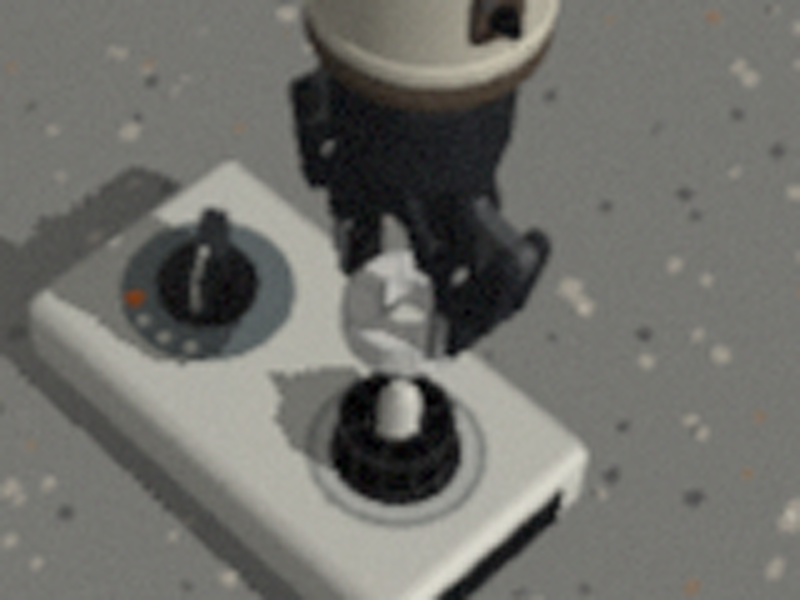

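The white ring is held level above the post (crop (390,310)), bottom at about z=0.160. Lowering it with a 1 mm correction.

Emit:
send_rows:
  deltas:
    - [-0.07,0.1,1.5,0]
    - [-0.07,0.1,3,0]
    - [-0.07,0.1,4.2,0]
    - [-0.07,0.1,4.8,0]
    - [-0.07,0.1,5.4,0]
    - [-0.07,0.1,6,0]
    - [-0.07,0.1,6.6,0]
    - [-0.07,0.1,6.6,0]

```text
time_s: 15.1
position: [0.5618, 0.0972, 0.1029]
orientation: [-0.537, -3.095, 0.0]
contact_force: [0.3, 0.6, 0.1]
grip_width: 0.0546
grasp_force: 42.2
```

Emit:
send_rows:
  deltas:
    - [0,0,0.4,0]
    - [0,0,0.7,0]
    - [0,0,0.85,0]
    - [0,0,0.95,0]
    - [0,0,0.95,0]

```text
time_s: 15.72
position: [0.562, 0.0972, 0.0948]
orientation: [0.537, 3.095, -0.0]
contact_force: [-6.8, -0.1, 12.4]
grip_width: 0.0546
grasp_force: 43.7
```

Emit:
send_rows:
  deltas:
    - [0,0,-0.05,0]
    - [0,0,-0.05,0]
    - [0,0,-0.05,0]
    - [0,0,-0.05,0]
  hand: 8.54

```text
time_s: 16.23
position: [0.562, 0.0972, 0.0943]
orientation: [-0.537, -3.095, 0.0]
contact_force: [0.2, 0.6, 0.3]
grip_width: 0.0856
grasp_force: 0.0
```

Emit:
send_rows:
  deltas:
    - [0,0,-3,0]
    - [0,0,-6,0]
    - [0,-5,-6,0]
    - [0,-10,-6,0]
    - [0,-10,-6,0]

```text
time_s: 16.85
position: [0.5275, 0.0008, 0.1546]
orientation: [0.542, 3.094, -0.001]
contact_force: [0.8, 0.1, -0.5]
grip_width: 0.0855
grasp_force: 0.0
```

```bash
python3 - <<'E'
from h import *
S=get_image("scene");P=cloud(S);z=P[...,2];px=S["pixels"].astype(int).sum(-1)
D=np.hypot(P[...,0]-.5606,P[...,1]-.0962)
m=(D<.034)&(D>.0245)&(z>.087)&(z<.097)&(px>220); print("white",m.sum(),fitc(P[m],.029,[.5606,.0962]).round(4))
m=(D<.034)&(D>.0245)&(z>.063)&(z<.078)&(px<220); print("carbon",m.sum(),fitc(P[m],.029,[.5606,.0962]).round(4))
m=(D<.026)&(D>.016)&(z>.08)&(z<.12);q=P[m]; A=np.c_[q[:,:2]-[.5606,.0962],np.ones(len(q))];print("top plane",np.linalg.lstsq(A,q[:,2],rcond=None)[0],m.sum())
m=(abs(P[...,0]-.5226)<.035)&(abs(P[...,1]+.0363)<.035)&(z>.089)&(z<.1);print("bar",m.sum(),cv2.minAreaRect(P[m][:,:2].astype(np.float32)))
save(S,"s4.png",(270,180,430,300),5)
o=ctrl.observe();print(o["position"],o["joint_pos"])
E
```

```text
white 55 [0.5611 0.0963]
carbon 71 [0.5609 0.0953]
top plane [0.00321078 0.00171814 0.10192489] 186
bar 89 ((0.5231733918190002, -0.03581888601183891), (0.04977666959166527, 0.01417369395494461), 18.521682739257812)
[0.52809179 0.00205856 0.15460872] [-1.42014569e-01  9.16461280e-02  1.65979027e+00 -5.44374326e-05
  1.38977776e+00 -1.36676605e+00]
```

View pics/s4.png

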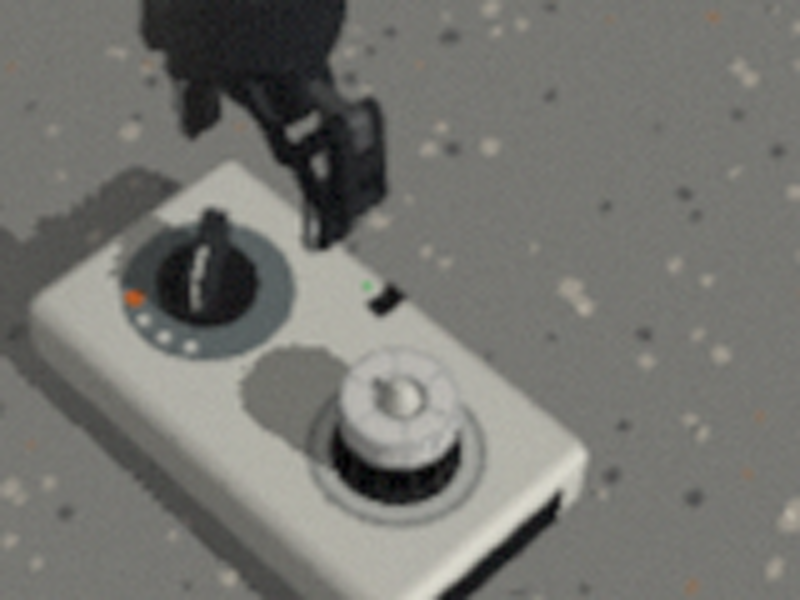

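White ring sits level and home on the charcoal ring (crop (400,400), top at z=0.1019, matching 0.102 nominal), and the dial is untouched at (210,270). Now going over the dial, turned so the fingers close across the bar.

Emit:
send_rows:
  deltas:
    - [-0.4,-1.5,0,-8]
    - [-0.9,-3.7,0,-17]
    - [-0.9,-3.7,0,-26]
    - [-0.9,-3.7,0,-34]
    - [-0.9,-3.7,0,-38]
    - [-0.9,-3.7,2,-38]
    - [-0.9,-3.7,2,-38]
    - [-0.9,-3.7,2,-38]

```text
time_s: 17.9
position: [0.5246, -0.0343, 0.135]
orientation: [-0.5, 3.101, -0.0]
contact_force: [-0.6, 0.5, -0.6]
grip_width: 0.0854
grasp_force: 0.0
```

```bash
python3 - <<'E'
from h import *
from scipy.spatial.transform import Rotation as R
o=ctrl.observe();M=R.from_rotvec(o["orientation"]).as_matrix();print(o["position"],M[:,1],np.degrees(np.arctan2(M[1,1],M[0,1])),o["joint_pos"][5])
w=np.array([.524,-.0358,.070])-o["position"];print("tool cm",(M.T@w*100).round(2))
E
```

```text
[ 0.52461629 -0.03431153  0.13495144] [-3.14525200e-01  9.49249115e-01 -1.25165229e-04] 108.33215307068448 -2.10266366734805
tool cm [ 0.11 -0.12  6.5 ]
```

Emit:
send_rows:
  deltas:
    - [0.1,-0.1,3,0]
    - [0.1,-0.1,5.5,0]
    - [0.1,-0.1,6.4,0]
    - [0.1,-0.1,6.4,0]

```text
time_s: 18.4
position: [0.5239, -0.036, 0.0708]
orientation: [-0.5, 3.102, -0.0]
contact_force: [-0.2, -0.6, 1.0]
grip_width: 0.0855
grasp_force: 0.0
```

Emit:
send_rows:
  deltas:
    - [0,0,0,0]
    - [0,0,0,0]
    - [0,0,0,0]
    - [0,0,0,0]
    - [0,0,0,0]
    - [0,0,0,0]
    - [0,0,0,0]
    - [0,0,0,0]
  hand: 0.5
  newtons: 60

```text
time_s: 19.4
position: [0.5234, -0.0351, 0.0709]
orientation: [0.5, -3.101, -0.002]
contact_force: [-5.9, 10.9, 10.9]
grip_width: 0.013
grasp_force: 59.0
```

Emit:
send_rows:
  deltas:
    - [0,0.09,-0.05,3]
    - [0,0.09,-0.05,9]
    - [0,0.09,-0.05,15]
    - [0,0.09,-0.05,21]
    - [0,0.09,-0.05,27]
    - [0,0.09,-0.05,33]
    - [0,0.09,-0.05,39]
    - [0,0.09,-0.05,45]
    - [0,0.09,-0.05,51]
    - [0,0.09,-0.05,57]
    - [0,0.09,-0.05,63]
    - [0,0.09,-0.05,66]
  newtons: 70

```text
time_s: 20.9
position: [0.523, -0.0357, 0.071]
orientation: [-1.274, -2.871, 0.002]
contact_force: [-4.5, -3.8, 3.2]
grip_width: 0.0126
grasp_force: 69.8
```

Emit:
send_rows:
  deltas:
    - [0,0,0,3]
    - [0,0,0,5]
    - [0,0,0,5]
    - [0,0,0,5]
    - [0,0,0,5]
    - [0,0,0,5]
    - [0,0,0,5]
    - [0,0,0,5]

```text
time_s: 21.9
position: [0.5229, -0.0357, 0.071]
orientation: [-1.394, -2.815, 0.002]
contact_force: [-5.4, -4.7, 4.1]
grip_width: 0.0126
grasp_force: 69.9
```

```bash
python3 - <<'E'
from h import *
from scipy.spatial.transform import Rotation as R
S=get_image("scene");T=get_image("top");P=cloud(S);z=P[...,2]
o=ctrl.observe();M=R.from_rotvec(o["orientation"]).as_matrix();print(np.degrees(np.arctan2(M[1,1],M[0,1])),{k:np.round(o[k],3) for k in("position","contact_force","torque","grasp_force","grip_width","joint_velocities")})
D=np.hypot(P[...,0]-.5606,P[...,1]-.0962);m=(D<.026)&(D>.016)&(z>.08)&(z<.12);print("white top",np.median(z[m]),m.sum())
save(S,"s5.png",(270,180,430,300),5)
E
```

```text
37.30973323669021 {'position': array([ 0.523, -0.036,  0.071]), 'contact_force': array([-5.522, -5.052,  3.531]), 'torque': array([-0.887,  0.967,  0.103]), 'grasp_force': np.float64(69.907), 'grip_width': np.float64(0.013), 'joint_velocities': array([-0.   , -0.   , -0.001, -0.   ,  0.001, -0.002])}
white top 0.10198388442190653 190
```

View pics/s5.png

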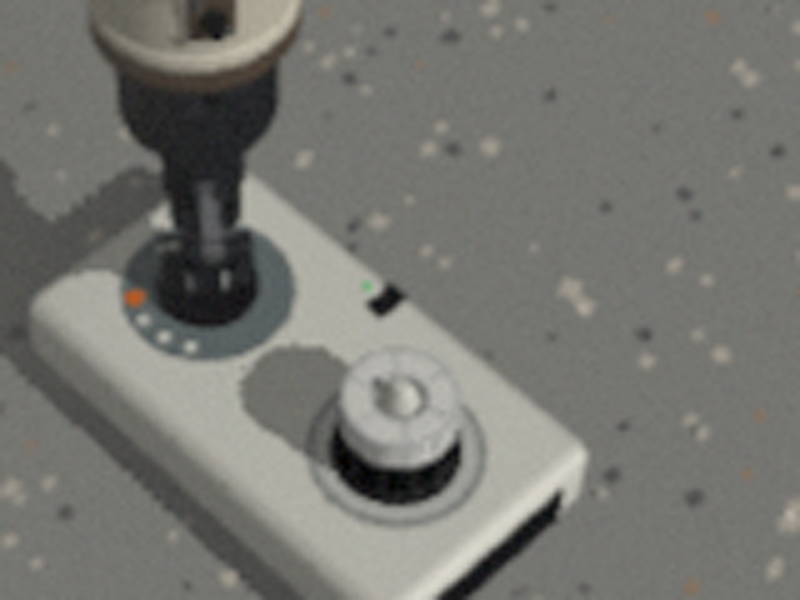

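Picture: the gripper holds the dial (208,270) and both rings are still home (400,400). Checking the bar's actual direction by depth.

```bash
python3 - <<'E'
from h import *
for n in("scene","top"):
    S=get_image(n);P=cloud(S);z=P[...,2]
    d=P[...,:2]-[.5228,-.0362];u=np.array([np.cos(np.radians(-52.7)),np.sin(np.radians(-52.7))]);a=d@u;b=d@np.array([-u[1],u[0]])
    m=(z>.068)&(z<.097)&(np.hypot(a,b)<.03)&(abs(a)>.012)
    for s in(1,-1):
        k=m&(s*a>0); v=z[k]
        if k.sum(): q=P[k]; print(n,s,k.sum(),"along",np.percentile(s*a[k],[5,95]).round(3),"across",np.percentile(b[k],[5,50,95]).round(3),"z",v.max().round(3))
    k=(z>.065)&(z<.1)&(np.hypot(a,b)<.03)&(S["pixels"].min(-1)>150);
    if k.sum(): print("white px",k.sum(),a[k].mean(),b[k].mean(),z[k].mean())
E
```

```text
scene 1 48 along [0.013 0.024] across [-0.005  0.006  0.009] z 0.097
scene -1 27 along [0.014 0.023] across [-0.004  0.006  0.008] z 0.096
```

```bash
python3 -c "
from rig import *
print(hand_in())"
```

```text
the job is handed in; nothing more can be done
None
```

The job is handed in, with no verdict returned: both rings measured home on the post and released, the dial held about 1.24 rad round (past the third click at 1.2), and the bystanders never approached.

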